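# Load and clamp filter cassettes in the press, then set the rinse pump

### The arm

A 7-joint arm with a two-finger parallel gripper is mounted at the origin on the work surface. World frame = base frame: x ahead of the robot, y to its left, z up, the work surface at z = 0. Lengths are in m, angles in rad, forces in N, time in s.
With the tool pointing down it reaches from about 0.35 to 0.9 m from the base axis. Payload 19.9 kg.
Tool frame: the origin (TCP) lies between the finger pads; the fingertips stand 19 mm ahead of it and the grasp point (between the pads) is the TCP; z points along the fingers, y is the direction in which the jaws open and shut (so a half turn about z gives the same grasp; the last joint's range is limited). The gripper opens to 94 mm and grips with 3 to 60 N. Pads are 16 mm wide; open, the fingers measure 119 mm over their backs; the gripper's body (75 mm by 177 mm) begins 78 mm behind the grasp point.
Start: joints at [1.121, 0.417, -0.01, 1.614, 0.005, 1.111, -0.053], TCP at [0.248, -0.573, 0.224] pointing down, gripper open.
Joint ranges: [-2.81, 2.81], [-0.39, 2.02], [-1.27, 1.25], [0.06, 2.57], [-1.19, 4.33], [0.19, 2], [-2.82, 2.82]. Speed limits (rad/s): [1.89, 1.89, 2.39, 2.39, 3.01, 3.01, 3.01].

### API

Orientations are given as a 3x3 rotation matrix whose columns are the frame's x, y, z axes.
In Python, from rig import robot gives the robot as it stands. Calls block until the motion is done:
- robot.move_ptp(position, orientation): joint-space move of the TCP to a pose.
- robot.move_linear(position, velocity=0.15, frame=None, threshold=None): straight line of the TCP; frame=None keeps the orientation; velocity is the mean speed in m/s. With threshold (N) it stops when the force on the tool has changed by that much, and returns True; else False.
- robot.goto_joints(angles): joint-space move.
- robot.gripper_to(opening): finger opening in m; the grip force is fixed at half the most; returns when the fingers have stopped.
- robot.pause(seconds).
- robot.ik(position, orientation): joint angles nearest the present ones, or None.
- robot.get_state(): the state.
- robot.grab_frame(name): name is "scene" or "top"; returns the picture (400x640x3 uint8, red, green, blue); there is no depth.
- robot.camera_info(name): a dict with "fx", "fy", "cx", "cy" (pixels), "rvec" (rotation vector, rad) and "tvec" (3), from world to camera coordinates, as OpenCV has them. Camera axes: x right, y down, z forward; pixel columns grow to the right and rows downward; lengths in m; the calibration is good to about 2 mm. A picture is of the moment at which its call begins. camera_info takes no time and is no camera call.
A pose or a line that the arm cannot do raises robot.PlanningError and nothing moves.
- robot.sign_off(): hands the job in, once; it reports no verdict.
The state is a dict: "time": time; "qpos": joint angles; "joint_vel": joint speeds; "effort": joint torques, N m; "ee_pos": TCP position; "tool_rot": TCP orientation; "force": force on the tool from outside, world axes, zero at the start; "moment": the same for the moment, N m; "opening": finger opening in m.
Only numpy, scipy, OpenCV 4.12 (cv2) and the standard library are available. Lean on these libraries where they do the work, as an engineer would, in place of code of your own. Each camera call takes 0.05 s, during which the arm holds its last target. There are 200 camera calls.

### The job

Take the orange storage blank out of the press and put it in the dark tray, then stand every filter cassette upright in the press channel, side by side with their blue framed faces towards the jaws. Tighten the ratchet knob until the jaw grips the pack and the knob clearly slips (clicks), and stop there: less than half a turn of slipping. Only then turn the rinse pump's dial to the green mark, leaving everything else on the bench alone.

Things in the scene. Friction and masses are not known exactly. Their poses are not given: they have to be found in the camera images.
- press: cassette press, fixed; place and heading vary. Origin: centre of underside. Base plate 20 mm thick; its top is the floor of a channel along y, 52 mm wide between dark rails (inner faces x = -26, +26 mm) 12 mm above the floor. Fixed steel jaw: face at y = -80 mm, top 75 mm over the table. Movable jaw opposite; behind it a white gearbox (y +100 to +170 mm, top at 100 mm) carrying the ratchet knob.
- jaw_face (a point): centre of the movable jaw's pressing face, 45 mm over the table; the face looks along the press's -y. Fully open it is at press y = +75 mm, leaving 155 mm to the fixed jaw. The face is a plate on short springs: it gives 3 to 4 mm before the knob slips.
- jaw (a joint): travel of the movable jaw towards the fixed jaw, m (0 = fully open, where it starts). It moves only by the ratchet knob: 14 mm per radian of knob turn, clockwise from above closes it. It stays where it is left.
- knob_grip (a point): on the ratchet knob's vertical axis, 125 mm over the table: where to grip (knurled grey cylinder, 42 mm across, from 106 to 140 mm). Clockwise from above tightens. When the jaw presses the pack with about 9 N the knob slips on its spindle at 0.18 N m: the jaw stops, the knob still turns, the clamp stays tight when let go. Before that it runs at 0.06 N m, a little more while pushing cassettes.
- ratchet (a joint): how far the knob has slipped on its spindle, rad: 0 at the start and while the knob drives the jaw, grows as it slips (clicks) clockwise. Seen as the white mark on the knob's top moving away from the red pointer of the spindle.
- tray: dark open tray, fixed to the table, 110 x 130 mm outside (x, y), 22 mm high, walls and floor 4 mm. Origin: centre of the underside. Empty at the start.
- blank_mid (a point): centre of the orange storage blank, a plain loose block 46 mm (its x) x 24 mm (its y) x 50 mm tall (z), 0.1 kg. It starts standing in the press channel, its x across the channel.
- pump: white and yellow rinse pump, fixed to the table, 130 x 120 x 75 mm (x, y, z), a dark pump head on its +x side. Origin: centre of the underside. The speed dial is on its top.
- dial_grip (a point): on the dial's vertical axis at the height to grip its bar (107 mm over the table). Dial: black disc 48 mm across with a raised grip bar 44 mm long, 14 mm wide, from 85 to 115 mm over the table. At joint value 0 the bar lies along the pump's x axis, its white pointer end towards the pump's -x.
- dial (a joint): angle of the dial, rad, 0 to 4.8, growing clockwise seen from above; stays where it is left (0.03 N m to turn). Scale marks every 0.4 rad round it; the one broad green mark is at 2.4. It starts well short of it.
- c1_mid (a point): centre of a filter cassette: off-white block with blue framed faces and a heavy dark steel foot 14 mm high, 46 mm wide (its x) x 24 mm thick (its y) x 50 mm tall (its z), 0.18 kg, standing on the table to the robot's right of the press. Three to five are present (None: absent).
- c2_mid (a point): centre of a filter cassette: off-white block with blue framed faces and a heavy dark steel foot 14 mm high, 46 mm wide (its x) x 24 mm thick (its y) x 50 mm tall (its z), 0.18 kg, standing on the table to the robot's right of the press. Three to five are present (None: absent).
- c3_mid (a point): centre of a filter cassette: off-white block with blue framed faces and a heavy dark steel foot 14 mm high, 46 mm wide (its x) x 24 mm thick (its y) x 50 mm tall (its z), 0.18 kg, standing on the table to the robot's right of the press. Three to five are present (None: absent).
- c4_mid (a point): centre of a filter cassette: off-white block with blue framed faces and a heavy dark steel foot 14 mm high, 46 mm wide (its x) x 24 mm thick (its y) x 50 mm tall (its z), 0.18 kg, standing on the table to the robot's right of the press. Three to five are present (None: absent).
- c5_mid (a point): centre of a filter cassette: off-white block with blue framed faces and a heavy dark steel foot 14 mm high, 46 mm wide (its x) x 24 mm thick (its y) x 50 mm tall (its z), 0.18 kg, standing on the table to the robot's right of the press. Three to five are present (None: absent).
- jar: small jar with blue cap, 36 mm across, 50 mm tall; bystander, not to be disturbed. Origin: centre of its underside.
- bottle: bottle with red cap, 60 mm across, 130 mm tall; bystander, not to be disturbed. Origin: centre of its underside.
- cup: clear cup, 70 mm across, 70 mm tall; bystander, not to be disturbed. Origin: centre of its underside.
- driver: yellow screwdriver lying down, 200 mm long; bystander, not to be disturbed. Origin: its centre line, lying.
- stapler: green stapler, about 100 x 30 x 35 mm; bystander, not to be disturbed. Origin: centre of its underside.
- caddy: yellow open caddy, 90 x 120 x 50 mm; bystander, not to be disturbed. Origin: centre of its underside.

How it is judged:
By the outcome, as a careful person would: the job done as asked, in the order asked, and still so for the second after the job is handed in, with the robot touching nothing.
Of c1, c2, c3, c4, c5 only 3 to 5 are there at a start; the rules pass over those that are not, and their reading is None.
At some moment in a run one of c1, c2, c3, c4, c5 may be knocked a few centimetres aside while the robot is not near it.
It also fails if it takes over 200 s, if anything falls off the work surface, if the arm or the gripper's body presses on something with over 40 N, if the wrist force passes 120 N, or if a joint passes its speed limit or range.

## Working session

There is one attempt and no reset: what is moved stays moved. The work goes in short steps, each a Python script; the robot and the scene stay as the last script left them, time stands still between calls to the robot, and variables do not carry over. Pictures are saved under pics/ and viewed, about 12 in all and at most 16, crops included, and the job is handed in when it is done.

```bash
ls; mkdir -p pics; python3 - <<'E'
from rig import robot
import cv2
for n in("scene","top"):
    f=robot.grab_frame(n); cv2.imwrite(f"pics/{n}0.png",f[:,:,::-1]); print(n,robot.camera_info(n))
s=robot.get_state();print(s["time"],s["ee_pos"],s["tool_rot"],s["opening"])
E
```

```text
pics
scene {'fx': 432.5882711467185, 'fy': 432.5882711467185, 'cx': 314.1328812849494, 'cy': 206.60780891780922, 'rvec': array([ 1.33382094,  2.15205094, -0.96885576]), 'tvec': array([ 0.24055824, -0.25751208,  1.45122987])}
top {'fx': 402.2150330523135, 'fy': 402.2150330523135, 'cx': 309.59969931231024, 'cy': 198.67010330999395, 'rvec': array([ 2.12111472, -2.11536274,  0.16610598]), 'tvec': array([0.02802   , 0.54638617, 1.17414297])}
0.1 [ 0.24830794 -0.5732259   0.22390361] [[ 9.17588569e-01  3.97531073e-01 -5.14724076e-04]
 [ 3.97531395e-01 -9.17588086e-01  9.46322192e-04]
 [-9.61122035e-05 -1.07295341e-03 -9.99999420e-01]] 0.09375481328519085
```

View pics/top0.png

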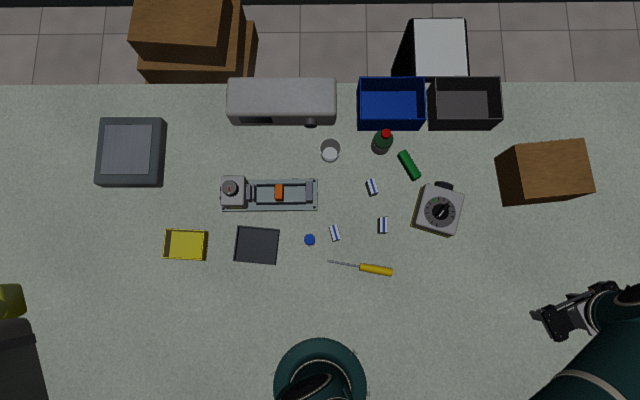

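View pics/scene0.png

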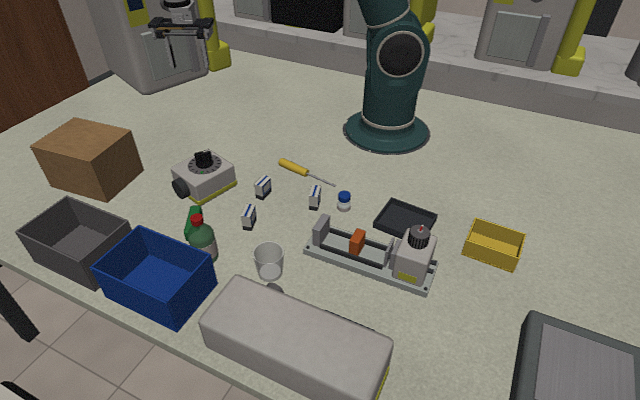

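```bash
python3 - <<'E'
import cv2
f=cv2.imread("pics/top0.png")
def c(n,x0,y0,x1,y1,s): cv2.imwrite(n,cv2.resize(f[y0:y1,x0:x1],None,fx=s,fy=s,interpolation=cv2.INTER_CUBIC))
c("pics/a.png",215,170,325,270,6); c("pics/b.png",320,150,470,245,5)
E
```

```text
(no output)
```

View pics/a.png

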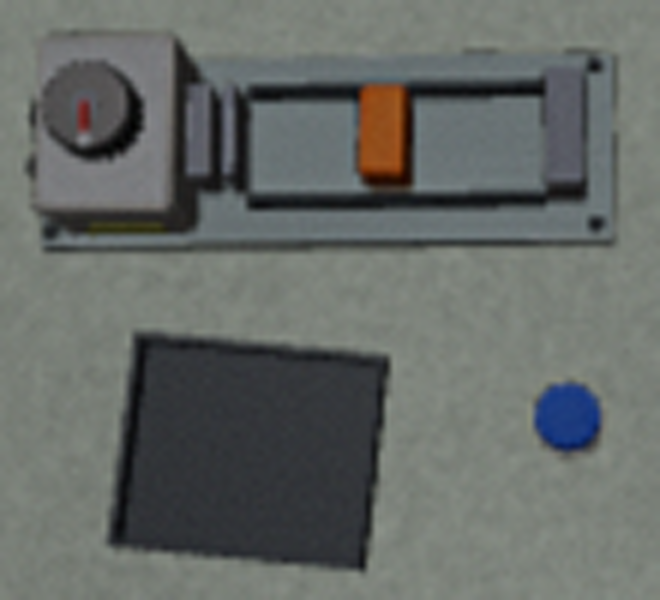

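View pics/b.png

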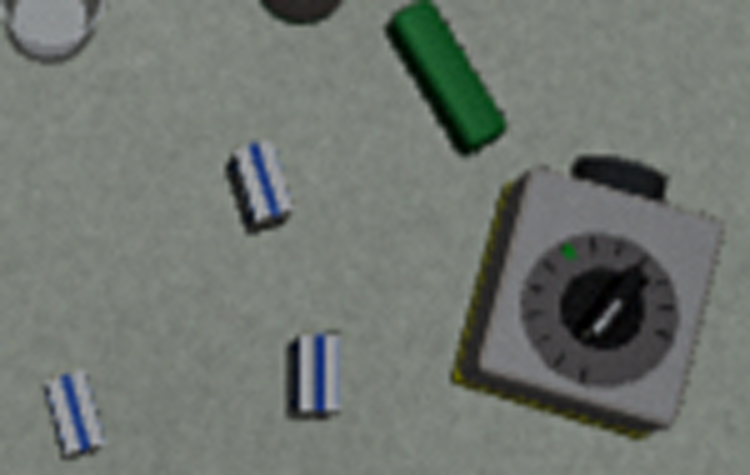

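```bash
cat > h.py <<'E'
from rig import robot
import numpy as np, cv2
def w(cam,u,v,z):
    c=robot.camera_info(cam); R=cv2.Rodrigues(c["rvec"])[0]; o=-R.T@c["tvec"]
    d=R.T@np.array([(u-c["cx"])/c["fx"],(v-c["cy"])/c["fy"],1]); return o+d*(z-o[2])/d[2]
def proj(cam,P):
    c=robot.camera_info(cam); K=np.array([[c["fx"],0,c["cx"]],[0,c["fy"],c["cy"]],[0,0,1]])
    return cv2.projectPoints(np.array(P,float).reshape(-1,1,3),c["rvec"],c["tvec"],K,None)[0].reshape(-1,2)
def yawR(a): # tool down, jaw (y) axis along world angle a
    y=np.array([np.cos(a),np.sin(a),0]); z=np.array([0,0,-1.]); return np.column_stack([np.cross(y,z),y,z])
def best(p,a): # of the two equivalent grasps the one with the smaller wrist angle
    c=[(abs(q[6]),b) for b in (a,a+np.pi) if (q:=robot.ik(np.array(p,float),yawR(b))) is not None]
    return yawR(min(c)[1])
def snap(n,cam,x0,y0,x1,y1,s):
    f=robot.grab_frame(cam)[:,:,::-1]
    cv2.imwrite(f"pics/{n}.png",cv2.resize(f[y0:y1,x0:x1],None,fx=s,fy=s,interpolation=cv2.INTER_CUBIC)); return f
E
python3 - <<'E'
from h import *
np.set_printoptions(precision=4,suppress=True)
A=lambda u,v,z:w("top",215+(u+.5)/6-.5,170+(v+.5)/6-.5,z)
B=lambda u,v,z:w("top",320+(u+.5)/5-.5,150+(v+.5)/5-.5,z)
def S(n,f,z,*p):
    P=np.array([f(*q,z) for q in p]); print(n,P.mean(0)[:2],"edges",np.linalg.norm(np.roll(P,-1,0)-P,axis=1), "dir0",np.degrees(np.arctan2(*(P[1]-P[0])[[1,0]])))
S("fixjaw",A,.075,(546,68),(546,186),(585,186),(583,66))
S("blank",A,.07,(360,84),(360,179),(408,178),(405,85))
S("knob",A,.14,(88,103))
S("gearbox",A,.1,(37,33),(36,212),(180,212),(177,32))
S("base",A,.02,(45,248),(615,243))
S("rail lo",A,.032,(248,192),(545,185)); S("rail hi",A,.032,(248,97),(545,91))
S("tray",A,.022,(137,336),(112,545),(365,567),(388,356))
S("jar",A,.05,(568,416))
S("dial",B,.085,(602,308))
S("pump",B,.075,(482,370),(532,168),(722,220),(670,428))
S("bar",B,.115,(645,262),(585,342))
S("c_a",B,.05,(45,382),(67,374),(104,444),(79,452))
S("c_b",B,.05,(299,334),(340,334),(340,411),(300,411))
S("c_c",B,.05,(233,150),(270,142),(291,214),(254,222))
E
```

```text
fixjaw [0.5661 0.0316] edges [0.0599 0.0193 0.0609 0.0185] dir0 -179.63315822192862
blank [0.5644 0.1227] edges [0.0485 0.024  0.0475 0.0227] dir0 -178.84840950259874Traceback (most recent call last):
  File "<stdin>", line 9, in <module>
  File "<stdin>", line 6, in S
IndexError: index 1 is out of bounds for axis 0 with size 1
```

```bash
python3 - <<'E'
from h import *
np.set_printoptions(precision=4,suppress=True)
A=lambda u,v,z:w("top",215+(u+.5)/6-.5,170+(v+.5)/6-.5,z)
B=lambda u,v,z:w("top",320+(u+.5)/5-.5,150+(v+.5)/5-.5,z)
def S(n,f,z,*p):
    P=np.array([f(*q,z) for q in p]); d=np.roll(P,-1,0)-P
    print(n,P.mean(0)[:2],"edges",np.linalg.norm(d,axis=1), "dirs",np.degrees(np.arctan2(d[:,1],d[:,0])))
S("fixjaw",A,.075,(546,68),(546,186),(585,186),(583,66))
S("blank",A,.07,(360,84),(360,179),(408,178),(405,85))
S("knob",A,.14,(88,103))
S("gearbox",A,.1,(37,33),(36,212),(180,212),(177,32))
S("base",A,.02,(45,248),(615,243))
S("rail lo",A,.032,(248,192),(545,185)); S("rail hi",A,.032,(248,97),(545,91))
S("tray",A,.022,(137,336),(112,545),(365,567),(388,356))
S("jar",A,.05,(568,416))
S("dial",B,.085,(602,308))
S("pump",B,.075,(482,370),(532,168),(722,220),(670,428))
S("bar",B,.115,(645,262),(585,342))
S("c_a",B,.05,(45,382),(67,374),(104,444),(79,452))
S("c_b",B,.05,(299,334),(340,334),(340,411),(300,411))
S("c_c",B,.05,(233,150),(270,142),(291,214),(254,222))
E
```

```text
fixjaw [0.5661 0.0316] edges [0.0599 0.0193 0.0609 0.0185] dirs [-179.6332  -89.9499    1.1432   93.1563]
blank [0.5644 0.1227] edges [0.0485 0.024  0.0475 0.0227] dirs [-178.8484  -88.7434    2.7694   88.6973]
knob [0.5642 0.2558] edges [0.] dirs [0.]
gearbox [0.5633 0.255 ] edges [0.0895 0.0703 0.0899 0.0693] dirs [-177.7933  -89.9363    2.8576   90.3872]
base [0.5141 0.1546] edges [0.2957 0.2957] dirs [-89.412  90.588]
rail lo [0.542  0.1192] edges [0.153 0.153] dirs [-88.5801  91.4199]
rail hi [0.5917 0.1201] edges [0.1541 0.1541] dirs [-88.8171  91.1829]
tray [0.4084 0.1923] edges [0.1066 0.129  0.1072 0.1299] dirs [175.2536 -94.6456  -5.1926  85.585 ]
jar [0.4241 0.03  ] edges [0.] dirs [0.]
dial [ 0.503  -0.3515] edges [0.] dirs [0.]
pump [ 0.512  -0.3546] edges [0.1258 0.1147 0.1288 0.1124] dirs [ -16.0045 -105.937   162.968    72.5822]
bar [ 0.5021 -0.35  ] edges [0.0586 0.0586] dirs [141.7093 -38.2907]
c_a [ 0.4444 -0.045 ] edges [0.0141 0.0472 0.0157 0.0464] dirs [ -69.8435 -152.5     107.8446   25.6536]
c_b [ 0.4691 -0.1923] edges [0.0245 0.0463 0.0238 0.0463] dirs [-89.9005 178.3035  90.147   -0.756 ]
c_c [ 0.5856 -0.1604] edges [0.0232 0.0463 0.023  0.0463] dirs [ -77.5415 -165.4285  102.4222   14.7628]
```

```bash
cat > ov.py <<'E'
from h import *
def box(c,z0,z1,sx,sy,a):
    r=np.array([[np.cos(a),-np.sin(a)],[np.sin(a),np.cos(a)]])
    q=np.array([[1,1],[-1,1],[-1,-1],[1,-1]])*[sx/2,sy/2]@r.T+c
    return [np.c_[q,np.full(4,z)] for z in (z0,z1)]
def draw(f,cam,polys,x0,y0,x1,y1,s):
    g=cv2.resize(f[y0:y1,x0:x1],None,fx=s,fy=s,interpolation=cv2.INTER_CUBIC)
    for P,col in polys:
        p=(proj(cam,P)-[x0,y0]+.5)*s-.5
        cv2.polylines(g,[np.round(p*16).astype(int)],True,col,1,cv2.LINE_AA,4)
    return g
E
python3 - <<'E'
from ov import *
print(a:=[w("top",320+(u+.5)/5-.5,150+(v+.5)/5-.5,.05) for u,v in [(45,381),(85,371),(104,444),(65,456)]])
ca=np.mean(a,0)[:2]; 
h=np.radians(1.0); o=np.array([.5655,.121]); R=np.array([[np.cos(h),-np.sin(h)],[np.sin(h),np.cos(h)]])
Y,M=(0,255,255),(255,0,255); L=[]
L+= [(box(o,.02,.032,.052,.16,h)[1],Y)]
L+= [(b,M) for b in box(o+R@[0,.135],.1,.1,.09,.07,h)[:1]]
t=np.linspace(0,6.28,40); C=lambda c,r,z:np.c_[c[0]+r*np.cos(t),c[1]+r*np.sin(t),t*0+z]
L+= [(C(o+R@[0,.135],.021,.14),Y)]
L+= [(box(o+R@[0,-.0895],0,.075,.06,.019,h)[1],M)]
for b in box(np.array([.5644,.1227]),.02,.07,.046,.024,h): L+=[(b,Y)]
for b in box(np.array([.4084,.1923]),0,.022,.11,.13,np.radians(-5)): L+=[(b,M)]
L2=[]
for c,d in ((ca,16),((.4691,-.1923),-.5),((.5856,-.1604),14)):
    for b in box(np.array(c),0,.05,.046,.024,np.radians(d)): L2+=[(b,Y)]
for b in box(np.array([.512,-.3546]),0,.075,.13,.12,np.radians(-16.5)): L2+=[(b,M)]
dc=np.array([.503,-.3515]); L2+=[(C(dc,.024,.085),Y),(box(dc,0,.115,.044,.014,np.radians(141))[1],Y)]
T=cv2.imread("pics/top0.png");S=cv2.imread("pics/scene0.png")
g=[draw(T,"top",L,215,170,325,270,4),draw(T,"top",L2,325,160,470,245,4)]
k=[draw(S,"scene",L,300,190,440,295,4),draw(S,"scene",L2,165,145,325,235,4)]
def tile(a,b):
    m=np.zeros((max(a.shape[0],b.shape[0]),a.shape[1]+b.shape[1],3),np.uint8);m[:a.shape[0],:a.shape[1]]=a;m[:b.shape[0],a.shape[1]:]=b;return m
def v(a,b):
    m=np.zeros((a.shape[0]+b.shape[0],max(a.shape[1],b.shape[1]),3),np.uint8);m[:a.shape[0],:a.shape[1]]=a;m[a.shape[0]:,:b.shape[1]]=b;return m
cv2.imwrite("pics/ovt.png",v(*g)[:800]);cv2.imwrite("pics/ovs.png",v(*k))
print(v(*g).shape,v(*k).shape)
E
```

```text
[array([ 0.46350673, -0.0279053 ,  0.05      ]), array([ 0.46958593, -0.05191659,  0.05      ]), array([ 0.42587697, -0.0629136 ,  0.05      ]), array([ 0.41867094, -0.03964497,  0.05      ])]
(740, 580, 3) (780, 640, 3)
```

View pics/ovs.png

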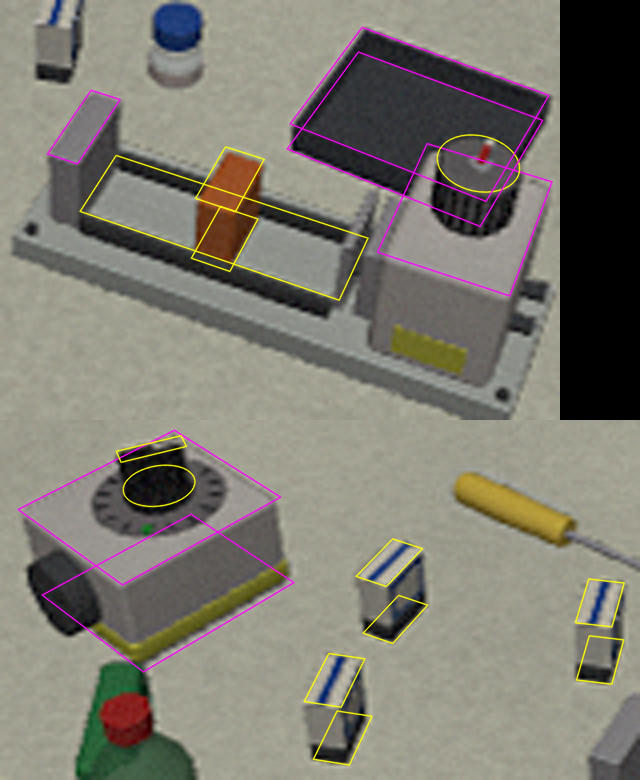

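View pics/ovt.png

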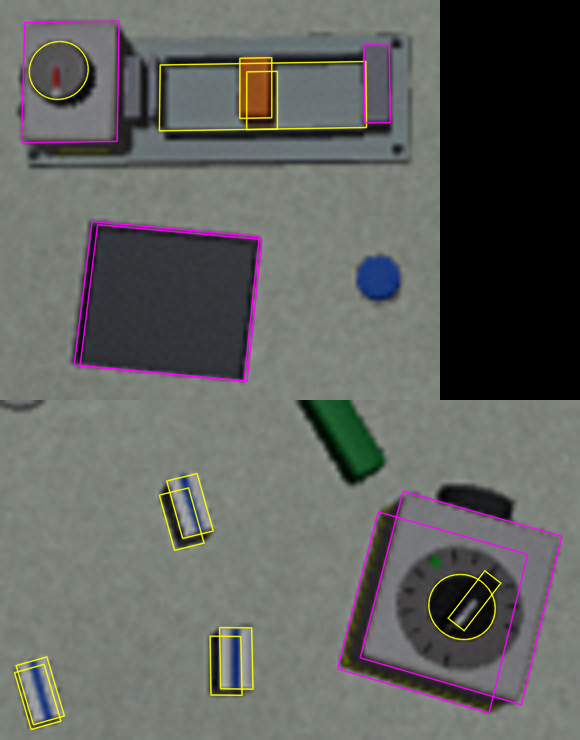

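```bash
cat >> h.py <<'E'
H=np.radians(1.0); O=np.array([.5655,.121])
def press(x,y): return O+np.array([[np.cos(H),-np.sin(H)],[np.sin(H),np.cos(H)]])@[x,y]
ZT=.2
def pick(xy,a,z,op=.07):
    R=best((*xy,z),a); robot.gripper_to(op)
    robot.move_ptp(np.array([*xy,ZT]),R)
    robot.move_linear(np.array([*xy,z+.03]),.25)
    robot.move_linear(np.array([*xy,z]),.06,threshold=10)
    robot.gripper_to(.03); o=robot.get_state()["opening"]
    robot.move_linear(np.array([*xy,ZT]),.25); print("gripped",o,"lifted",robot.get_state()["opening"],robot.get_state()["time"])
def place(xy,a,z,op=.062):
    R=best((*xy,z),a); robot.move_ptp(np.array([*xy,ZT]),R)
    robot.move_linear(np.array([*xy,z+.02]),.2)
    hit=robot.move_linear(np.array([*xy,z-.003]),.03,threshold=6)
    print("placed",hit,robot.get_state()["ee_pos"]); robot.gripper_to(op)
    robot.move_linear(np.array([*xy,ZT]),.25); print(robot.get_state()["time"])
E
python3 - <<'E'
from h import *
b=w("top",386,133,.13); print("bottle",b, "scene",w("scene",197,219,.13),"cup",w("top",330,145,.07))
pick((.5644,.1227),H,.056); place((.4084,.1923),np.radians(-5),.041)
s=robot.get_state();print(s["force"],s["opening"])
f=robot.grab_frame("top")[:,:,::-1];g=robot.grab_frame("scene")[:,:,::-1]
cv2.imwrite("pics/t1.png",np.hstack([f[140:290,210:410],g[170:320,180:380]]).repeat(2,0).repeat(2,1))
E
```

```text
bottle [ 0.72612445 -0.19381805  0.13      ] scene [ 0.73209676 -0.18707888  0.13      ] cup [ 0.70940102 -0.03260293  0.07      ]
gripped 0.045779826663981664 lifted 0.04607555785713959 5.8583
placed True [0.40825665 0.19223421 0.03983277]
9.3583
[-0.56134657  0.46882872  0.02346323] 0.062221323955557836
```

View pics/t1.png

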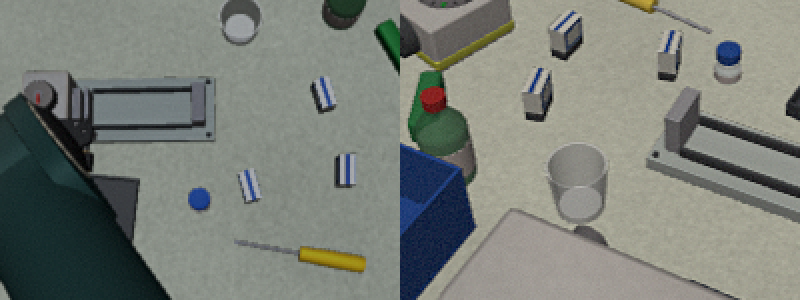

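```bash
cat >> h.py <<'E'
CA={"a":((.4444,-.0456),15.5),"b":((.4691,-.1923),-.5),"c":((.5856,-.1604),14.5)}
def check(names):
    for cam in("top","scene"):
        f=robot.grab_frame(cam)[:,:,::-1].astype(int); r=cv2.imread(f"pics/{cam}0.png").astype(int)
        for n in names:
            (x,y),_=CA[n]; p=proj(cam,[[x+i,y+j,k] for i in(-.03,.03) for j in(-.03,.03) for k in(0,.05)])
            a,b=np.floor(p.min(0)).astype(int),np.ceil(p.max(0)).astype(int)
            print(cam,n,"diff",np.abs(f-r)[a[1]:b[1],a[0]:b[0]].mean().round(1),end="; ")
    print()
E
python3 - <<'E'
from h import *
check("abc")
(xy,d)=CA["c"]; pick(xy,np.radians(d),.036); place(press(0,-.0655),H,.056)
check("ab")
E
```

```text
top a diff 12.6; top b diff 12.0; top c diff 12.2; scene a diff 3.3; scene b diff 3.3; scene c diff 3.3; 
gripped 0.0459147026153999 lifted 0.04554242402711943 14.0417
placed True [0.56682682 0.05516409 0.07454516]
17.075
top a diff 56.7; top b diff 20.0; scene a diff 13.9; scene b diff 6.4;
```

```bash
python3 - <<'E'
from h import *
f=robot.grab_frame("top")[:,:,::-1];g=robot.grab_frame("scene")[:,:,::-1]
cv2.imwrite("pics/t2.png",np.hstack([cv2.resize(x,None,fx=4,fy=4,interpolation=cv2.INTER_CUBIC) for x in (f[160:260,265:365],g[160:260,290:390])]))
E
```

```text
(no output)
```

View pics/t2.png

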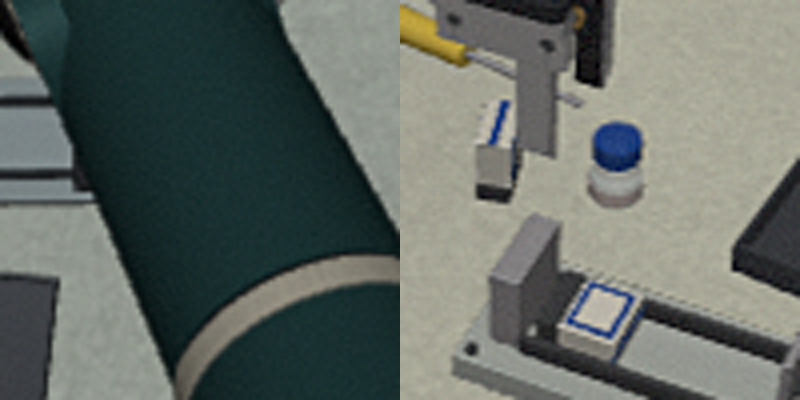

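```bash
cat >> h.py <<'E'
def tiltR(r,t,s=1): # tool tilted by t from down towards horizontal angle r
    u=np.array([np.cos(r),np.sin(r),0]); z=np.sin(t)*u+np.cos(t)*np.array([0,0,-1.]); y=s*np.array([-np.sin(r),np.cos(r),0])
    return np.column_stack([np.cross(y,z),y,z])
E
python3 - <<'E'
from h import *
robot.move_ptp(np.array([.40,-.55,.2]),best((.40,-.55,.2),np.radians(36)))
np.set_printoptions(precision=2,suppress=True)
for P in ((.40,-.55),(.45,-.6),(.5,-.5)):
  for s in (1,-1):
    print(P,s)
    for t in (-30,0,30,50,60,70,80):
        q=robot.ik(np.array([*P,.05]),tiltR(np.arctan2(P[1],P[0]),np.radians(t),s)); print(t,q)
f=robot.grab_frame("top")[:,:,::-1];g=robot.grab_frame("scene")[:,:,::-1]
cv2.imwrite("pics/t3f.png",f);cv2.imwrite("pics/t3s.png",g)
cv2.imwrite("pics/t3.png",np.hstack([cv2.resize(x,None,fx=6,fy=6,interpolation=cv2.INTER_CUBIC) for x in (f[170:250,265:345],g[205:285,300:353])]))
check("ab"); print(robot.get_state()["time"])
E
```

```text
(0.4, -0.55) 1
-30 [ 1.14  1.07 -0.5   1.05  0.35  1.63  1.32]
0 [ 1.25  0.76 -0.52  1.57  0.44  0.93  1.21]
30 [ 1.19  0.59 -0.38  2.    1.31  0.22  0.31]
50 [ 1.76  1.   -1.09  2.18  2.46  0.84 -0.36]
60 [ 1.79  1.15 -1.09  2.24  2.77  1.04 -0.46]
70 [ 1.37  0.93 -0.55  2.27  3.06  1.2  -1.11]
80 [ 1.05  0.98 -0.19  2.26  3.11  1.49 -1.41]
(0.4, -0.55) -1
-30 [ 0.84  1.02  0.13  1.07 -0.11  1.58 -1.54]
0 [ 0.81  0.71  0.12  1.59 -0.1   0.86 -1.54]
30 None
50 [ 1.76  1.   -1.09  2.18  2.46  0.84  2.78]
60 [ 1.79  1.15 -1.09  2.24  2.77  1.04  2.69]
70 [ 1.37  0.93 -0.55  2.27  3.06  1.2   2.03]
80 [-0.16  1.71  1.06  2.29  2.78  1.26  0.23]
(0.45, -0.6) 1
-30 [ 1.06  1.22 -0.49  0.72  0.37  1.8   1.38]
0 [ 1.19  0.87 -0.52  1.35  0.46  1.03  1.24]
30 [ 1.03  0.65 -0.2   1.83  0.74  0.2   0.85]
50 [ 1.7   1.06 -1.09  2.01  2.39  0.79 -0.23]
60 [ 1.73  1.17 -1.09  2.08  2.72  0.94 -0.39]
70 [ 1.77  1.33 -1.09  2.1   3.02  1.1  -0.43]
80 [ 1.03  0.98 -0.19  2.11  3.11  1.34 -1.41]
(0.45, -0.6) -1
-30 [ 0.85  1.18  0.12  0.73 -0.11  1.75 -1.56]
0 [ 0.81  0.82  0.13  1.37 -0.11  0.96 -1.
[... 302 characters left out ...]
 [ 1.1   0.82 -0.56  1.49  0.48  0.98  1.2 ]
30 [ 1.03  0.62 -0.38  1.93  1.19  0.24  0.44]
50 [ 1.58  1.02 -1.09  2.12  2.43  0.82 -0.31]
60 [ 1.62  1.16 -1.09  2.17  2.75  1.   -0.43]
70 [ 1.66  1.34 -1.1   2.2   3.05  1.16 -0.43]
80 [ 0.89  0.97 -0.19  2.21  3.11  1.43 -1.41]
(0.5, -0.5) -1
-30 [ 0.71  1.08  0.08  0.95 -0.08  1.64 -1.57]
0 [ 0.69  0.75  0.08  1.5  -0.07  0.89 -1.56]
30 [ 1.03  0.62 -0.38  1.93  1.19  0.24 -2.7 ]
50 [ 1.46  0.88 -0.91  2.12  2.5   0.71  2.62]
60 [ 1.62  1.16 -1.09  2.17  2.75  1.    2.71]
70 [ 1.66  1.34 -1.1   2.2   3.05  1.16  2.71]
80 [-0.27  1.66  1.06  2.24  2.81  1.24  0.29]
top a diff 1.7; top b diff 1.6; scene a diff 2.5; scene b diff 2.5; 
19.7167
```

View pics/t3.png

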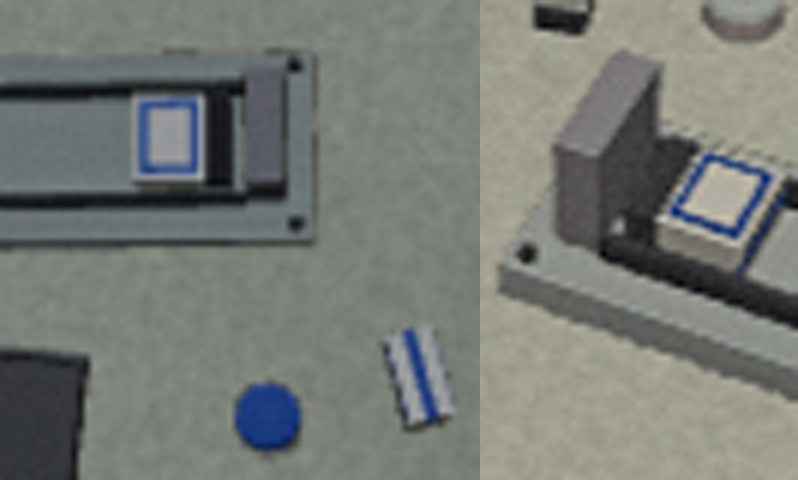

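```bash
python3 - <<'E'
from h import *
np.set_printoptions(precision=4,suppress=True)
A=lambda u,v,z:w("top",265+(u+.5)/6-.5,170+(v+.5)/6-.5,z)
T=np.array([A(133,94,.044),A(132,186,.044),A(205,185,.044),A(204,93,.044)]); print(T)
top=(T[0]+T[1])/2; print("width",np.linalg.norm(T[0]-T[1]),"whitelen",np.linalg.norm(T[1]-T[2]))
d=np.array([-np.sin(H),np.cos(H)]); g=top[:2]-.014*d; print("grip",g)
R=tiltR(np.pi/2+H,0,1); print(robot.ik(np.array([*g,.2]),R),robot.ik(np.array([*g,.0525]),R))
R=tiltR(np.pi/2+H,0,-1); print(robot.ik(np.array([*g,.2]),R))
E
```

```text
[[0.5891 0.1001 0.044 ]
 [0.5412 0.0999 0.044 ]
 [0.5418 0.0627 0.044 ]
 [0.5897 0.0637 0.044 ]]
width 0.04789277229571325 whitelen 0.03720475997876568
grip [0.5654 0.086 ]
[ 0.6126  0.5979 -1.1239  1.7484  0.5826  1.1751  2.4776] [ 0.5706  0.8488 -1.0855  1.8472  0.8877  1.0272  2.2663]
[ 0.4334  0.4686 -0.8302  1.7532  0.3852  1.0911 -0.5073]
```

```bash
python3 - <<'E'
from h import *
np.set_printoptions(precision=3,suppress=True)
g=np.array([.5655,.086]); R=tiltR(np.pi/2+H,0,-1)
robot.gripper_to(.07); robot.move_ptp(np.array([*g,.2]),R)
robot.move_linear(np.array([*g,.08]),.25); s0=robot.get_state()["force"]
robot.move_linear(np.array([*g,.0525]),.06); print("dF",robot.get_state()["force"]-s0)
robot.gripper_to(.03); print(robot.get_state()["opening"])
robot.move_linear(np.array([*g,.3]),.2); print(robot.get_state()["opening"],robot.get_state()["time"],robot.get_state()["qpos"])
r=np.arctan2(-.55,.40)
for s in (1,-1):
  for t in (0,40,60,78):
    for z in (.25,.05): print(s,t,z,robot.ik(np.array([.4,-.55,z]),tiltR(r,np.radians(t),s)))
f=robot.grab_frame("scene")[:,:,::-1]; cv2.imwrite("pics/s4.png",f)
cv2.imwrite("pics/s4c.png",cv2.resize(f[80:280,260:460],None,fx=3,fy=3))
E
```

```text
dF [-1.301 -0.355 -0.67 ]
0.04571406634295139
0.045808921094688405 25.5667 [ 0.476  0.375 -0.877  1.635  0.298  1.274 -0.438]
1 0 0.25 [ 1.365  0.594 -0.72   1.414  0.395  1.281  1.247]
1 0 0.05 [ 1.334  0.804 -0.657  1.564  0.563  0.97   1.128]
1 40 0.25 [ 1.385  0.257 -0.577  2.004  0.714  0.281  0.875]
1 40 0.05 [ 1.312  0.628 -0.519  2.104  2.313  0.364 -0.629]
1 60 0.25 [ 1.393  0.282 -0.583  2.226  2.702  0.421 -1.088]
1 60 0.05 [ 1.369  0.796 -0.566  2.247  2.906  0.909 -1.075]
1 78 0.25 [ 1.038  0.407 -0.198  2.353  3.021  0.982 -1.445]
1 78 0.05 [ 1.356  1.032 -0.512  2.259  3.172  1.412 -1.124]
-1 0 0.25 [ 1.305  0.568 -0.619  1.416  0.334  1.263 -1.853]
-1 0 0.05 [ 1.213  0.752 -0.465  1.569  0.397  0.916 -1.901]
-1 40 0.25 [ 0.806  0.212  0.081  2.022  0.112  0.213 -1.735]
-1 40 0.05 [ 1.039  0.574 -0.19   2.112  2.672  0.266  2.044]
-1 60 0.25 [ 1.361  0.276 -0.547  2.227  2.719  0.417  2.03 ]
-1 60 0.05 [ 1.356  0.791 -0.55   2.247  2.91   0.907  2.052]
-1 78 0.25 [ 1.654  0.581 -0.907  2.335  2.923  1.014  2.11 ]
-1 78 0.05 [-0.14   1.66   1.062  2.298  2.848  1.258  0.26 ]
```

View pics/s4c.png

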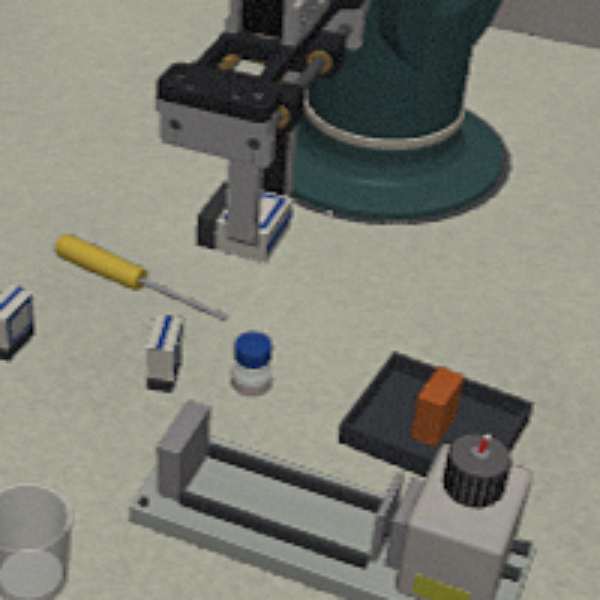

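```bash
python3 - <<'E'
from h import *
np.set_printoptions(precision=3,suppress=True)
r=np.arctan2(-.55,.40); P=lambda z:np.array([.4,-.55,z])
robot.move_ptp(P(.3),tiltR(r,0,-1))
for t in (40,60,78):
    try: robot.move_ptp(P(.28),tiltR(r,np.radians(t),-1)); print(t,robot.get_state()["qpos"],robot.get_state()["opening"])
    except robot.PlanningError as e: print(t,e); raise
R=tiltR(r,np.radians(78),-1)
robot.move_linear(P(.09),.2); s0=robot.get_state()["force"]
t=np.radians(78); h=.036*np.sin(t)+.0325*np.cos(t); print(h)
print(robot.move_linear(P(h+.0005),.03),robot.get_state()["force"]-s0,robot.get_state()["ee_pos"])
robot.gripper_to(.07); robot.pause(.4)
b=robot.get_state()["ee_pos"]-R[:,2]*.12; robot.move_linear(b,.15)
robot.move_linear(b+[0,0,.2],.25); print(robot.get_state()["time"])
f=robot.grab_frame("top")[:,:,::-1];g=robot.grab_frame("scene")[:,:,::-1]; cv2.imwrite("pics/t5f.png",f);cv2.imwrite("pics/s5f.png",g)
pt=proj("top",[[.41,-.56,.03]])[0];ps=proj("scene",[[.41,-.56,.03]])[0]; print(pt,ps)
cr=lambda x,p:cv2.resize(x[int(p[1])-30:int(p[1])+30,int(p[0])-30:int(p[0])+30],None,fx=6,fy=6,interpolation=cv2.INTER_CUBIC)
cv2.imwrite("pics/t5.png",np.hstack([cr(f,pt),cr(g,ps)]))
E
```

```text
40 [ 1.419  0.219 -0.609  1.971  0.554  0.333 -2.112] 0.045647567223141124
60 [-0.089  0.332  1.108  2.245  3.676  0.383  0.835] 0.045508855156284785
78 [-0.069  0.638  1.129  2.375  3.309  0.953  0.918] 0.04549615583264052
0.041970443577994176
False [-0.552 -0.115 -0.709] [ 0.4   -0.55   0.043]Traceback (most recent call last):
  File "<stdin>", line 14, in <module>
rig.PlanningError: the arm cannot follow that straight line within its joint ranges
```

```bash
python3 - <<'E'
from h import *
np.set_printoptions(precision=3,suppress=True)
s=robot.get_state(); print(s["ee_pos"],s["qpos"])
z=s["tool_rot"][:,2]; p=s["ee_pos"]
for d in (.10,.08,.06,.05):
    try: robot.move_linear(p-z*d,.15); print("back",d); break
    except robot.PlanningError: pass
p=robot.get_state()["ee_pos"]
for h in (.2,.15,.1,.05):
    try: robot.move_linear(p+[0,0,h],.25); print("up",h); break
    except robot.PlanningError: pass
f=robot.grab_frame("top")[:,:,::-1];g=robot.grab_frame("scene")[:,:,::-1]; cv2.imwrite("pics/t5f.png",f);cv2.imwrite("pics/s5f.png",g)
pt=proj("top",[[.41,-.56,.03]])[0];ps=proj("scene",[[.41,-.56,.03]])[0]; print(pt,ps,robot.get_state()["time"])
cr=lambda x,p:cv2.resize(x[max(0,int(p[1])-30):int(p[1])+30,max(0,int(p[0])-30):int(p[0])+30],(360,360),interpolation=cv2.INTER_CUBIC)
cv2.imwrite("pics/t5.png",np.hstack([cr(f,pt),cr(g,ps)]))
E
```

```text
[ 0.331 -0.456  0.067] [0.131 1.237 0.635 2.538 2.812 1.611 0.812]
[506.246 244.728] [171.527 142.279] 37.1917
```

View pics/t5.png

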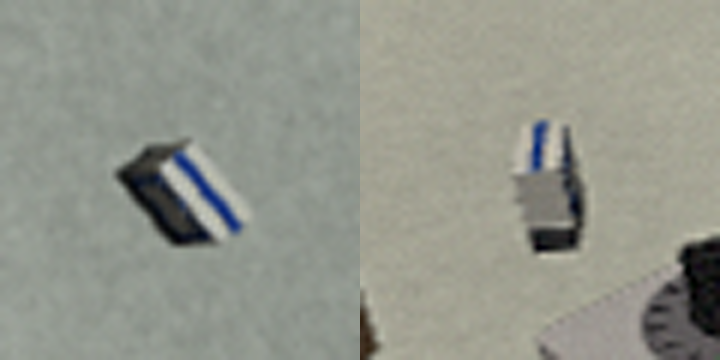

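```bash
python3 - <<'E'
from h import *
np.set_printoptions(precision=4,suppress=True)
A=lambda u,v,z:w("top",476+(u+.5)/6-.5,214+(v+.5)/6-.5,z)
a,b=A(181,153,.05),A(239,232,.05); d=b-a
print("mid",(a+b)/2,np.linalg.norm(d),"ang",np.degrees(np.arctan2(d[1],d[0]))%180, "expected ang",np.degrees(np.arctan2(-.55,.4))+90)
r=np.arctan2(-.55,.40)
for z,t in ((.16,70),(.22,55),(.3,30),(.3,0)):
    try: robot.move_ptp(np.array([.33,-.456,z]),tiltR(r,np.radians(t),-1)); print(z,t,robot.get_state()["qpos"],robot.get_state()["ee_pos"])
    except robot.PlanningError as e: print(z,t,e)
print(robot.get_state()["time"])
check("ab")
E
```

```text
mid [ 0.406  -0.5632  0.05  ] 0.04589420757477077 ang 32.96181088839927 expected ang 36.0273733851036
0.16 70 the arm cannot take that pose within its joint ranges
0.22 55 [-0.2073  0.1458  1.1338  2.4909  3.3026  0.3781  1.302 ] [ 0.3301 -0.456   0.2198]
0.3 30 [-0.0277 -0.0762  0.8701  2.0991  0.1867  0.5765 -1.7853] [ 0.3299 -0.456   0.2998]
0.3 0 [ 0.0199  0.4408  1.1685  1.7056 -0.4212  1.279  -1.235 ] [ 0.3292 -0.4561  0.2996]
42.3583
top a diff 13.8; top b diff 13.2; scene a diff 2.4; scene b diff 2.6;
```

```bash
cat >> h.py <<'E'
def place(xy,a,z,op=.062):
    R=best((*xy,z),a); robot.move_ptp(np.array([*xy,ZT]),R)
    robot.move_linear(np.array([*xy,z+.02]),.15); robot.pause(.3); f0=robot.get_state()["force"]
    robot.move_linear(np.array([*xy,z]),.03,threshold=12)
    s=robot.get_state(); e=s["ee_pos"]; print("placed",e,"dF",s["force"]-f0)
    if e[2]>z+.004: print("HIGH, not released"); return False
    robot.gripper_to(op); robot.move_linear(np.array([*xy,ZT]),.25); print(robot.get_state()["time"]); return True
E
python3 - <<'E'
from h import *
np.set_printoptions(precision=3,suppress=True)
robot.goto_joints(np.array([1.121,0.417,-0.01,1.614,0.005,1.111,-0.053]))
pick((.406,-.5605),np.radians(34.5),.036)
place(press(0,-.0625),H,.0565)
check("ab"); print(robot.get_state()["qpos"])
E
```

```text
gripped 0.030062466432815453 lifted 0.02999027842314371 48.5083
placed [0.567 0.059 0.057] dF [-0.318 -0.478  0.311]
54.2833
top a diff 58.0; top b diff 18.6; scene a diff 14.0; scene b diff 6.4; 
[ 0.342  0.412 -0.632  1.765  0.275  1.057 -0.37 ]
```

```bash
python3 - <<'E'
from h import *
f=robot.grab_frame("top")[:,:,::-1];g=robot.grab_frame("scene")[:,:,::-1]; cv2.imwrite("pics/t6f.png",f);cv2.imwrite("pics/s6f.png",g)
cr=lambda x,x0,y0:cv2.resize(x[y0:y0+100,x0:x0+100],(400,400),interpolation=cv2.INTER_CUBIC)
cv2.imwrite("pics/t6.png",np.hstack([cr(f,460,190),cr(g,120,95)]))
E
```

```text
(no output)
```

View pics/t6.png

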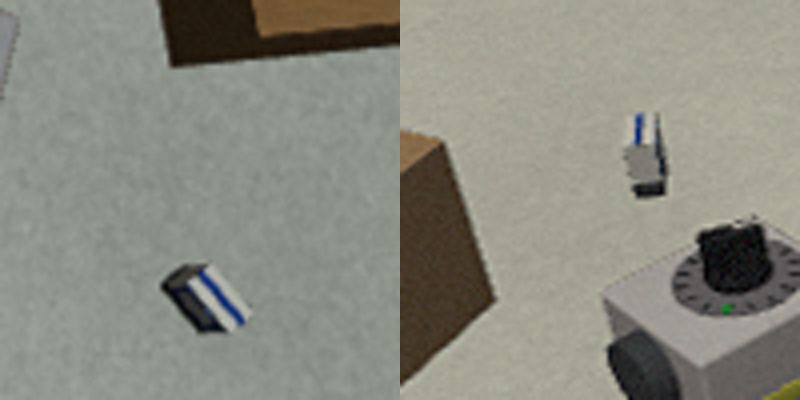

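```bash
cat >> h.py <<'E'
def find(x0,y0,x1,y1,f=None,thr=50):
    """pose of an upright cassette from the blue stripe on its top, in a window of the top picture"""
    if f is None: f=robot.grab_frame("top")[:,:,::-1]
    c=f[y0:y1,x0:x1].astype(int); v,u=np.nonzero(c[:,:,0]-c[:,:,2]>thr); wt=(c[:,:,0]-c[:,:,2])[v,u]
    P=np.array([w("top",a+x0,b+y0,.05)[:2] for a,b in zip(u,v)]); m=np.average(P,0,wt)
    l,e=np.linalg.eigh(np.cov((P-m).T,aweights=wt)); d=e[:,1]
    return m,(np.degrees(np.arctan2(d[1],d[0]))+90)%180-90,np.sqrt(12*l),len(u)
E
python3 - <<'E'
from h import *
np.set_printoptions(precision=4,suppress=True)
f0=cv2.imread("pics/top0.png")
for n,(xy,d) in CA.items():
    p=proj("top",[[*xy,.05]])[0].astype(int); print(n,xy,d,*find(*(p-9),*(p+10),f0,40))
p=proj("top",[[.406,-.5632,.05]])[0].astype(int); print("old",*find(*(p-12),*(p+12),cv2.imread("pics/t5f.png"),40))
print("new",*find(500,250,530,278,cv2.imread("pics/t6f.png"),40))
print("scene",w("scene",179.8,127.3,.05), w("top",460+224.5/4-.4,190+296.5/4-.4,.05))
E
```

```text
a (0.4444, -0.0456) 15.5 [ 0.4451 -0.0458] 15.838162722601396 [0.0066 0.046 ] 38
b (0.4691, -0.1923) -0.5 [ 0.469  -0.1922] -1.645051181103895 [0.0052 0.0453] 30
c (0.5856, -0.1604) 14.5 [ 0.5868 -0.1618] 16.24593178689446 [0.0066 0.0451] 35
old [ 0.4072 -0.5612] 35.490429978202 [0.0084 0.0457] 36
new [ 0.3521 -0.5709] 38.27093423819008 [0.0104 0.0451] 35
scene [ 0.3529 -0.5693  0.05  ] [ 0.3535 -0.5737  0.05  ]
```

```bash
cat >> h.py <<'E'
HOME=np.array([1.121,0.417,-0.01,1.614,0.005,1.111,-0.053])
E
python3 - <<'E'
from h import *
np.set_printoptions(precision=3,suppress=True)
robot.gripper_to(.07)
f=robot.grab_frame("top")[:,:,::-1]; m,a,*_=find(500,250,530,278,f,40); print(m,a)
pick(m,np.radians(a),.036,.085)
if robot.get_state()["opening"]<.04: raise SystemExit("missed")
place(press(0,-.0625),H,.0565)
s=robot.get_state(); print(s["qpos"])
check("ab")
E
```

```text
[ 0.352 -0.571] 38.284797347309166
gripped 0.045829030462277175 lifted 0.04586282528697041 60.5667
placed [0.566 0.059 0.056] dF [-0.835 -0.695 10.286]
66.1083
[ 0.442  0.447 -0.77   1.76   0.348  1.08  -0.43 ]
top a diff 56.5; top b diff 25.3; scene a diff 13.8; scene b diff 6.3;
```

```bash
cat > nxt.py <<'E'
import sys
from h import *
np.set_printoptions(precision=3,suppress=True)
n,y=sys.argv[1],float(sys.argv[2])
robot.move_ptp(np.array([.38,-.47,.2]),best((.38,-.47,.2),np.radians(20)))
f=robot.grab_frame("top")[:,:,::-1]; cv2.imwrite(f"pics/full_{n}.png",f)
p=proj("top",[[*CA[n][0],.05]])[0].astype(int); m,a,l,k=find(*(p-14),*(p+15),f,40); print(m,a,l,k)
if np.linalg.norm(m-CA[n][0])>.05 or abs(l[1]-.046)>.004: raise SystemExit("odd")
pick(m,np.radians(a),.036,.08)
if robot.get_state()["opening"]<.04: raise SystemExit("missed")
place(press(0,y),H,.0565)
E
python3 nxt.py b -.0365
```

```text
[ 0.469 -0.192] -1.6101166353792564 [0.005 0.045] 30
gripped 0.04577302179670156 lifted 0.04559367468699069 72.6667
placed [0.566 0.084 0.056] dF [-2.122 -0.752 10.055]
76.9583
```

```bash
python3 nxt.py a -.0105 && python3 - <<'E'
from h import *
robot.move_ptp(np.array([.38,-.47,.2]),best((.38,-.47,.2),np.radians(20)))
f=robot.grab_frame("top")[:,:,::-1];g=robot.grab_frame("scene")[:,:,::-1]; cv2.imwrite("pics/t7f.png",f);cv2.imwrite("pics/s7f.png",g)
cr=lambda x,x0,y0:cv2.resize(x[y0:y0+80,x0:x0+115],None,fx=5,fy=5,interpolation=cv2.INTER_CUBIC)[:,:]
a=cr(f,215,165);b=cr(g,305,205)
cv2.imwrite("pics/t7.png",np.vstack([a,b])[:, :])
print(robot.get_state()["time"])
E
```

```text
[ 0.445 -0.046] 15.834110290558414 [0.007 0.046] 38
gripped 0.045766434984000424 lifted 0.04572862324515139 83.9583
placed [0.565 0.11  0.056] dF [-2.067 -0.702 10.82 ]
87.95
90.2333
```

View pics/t7.png

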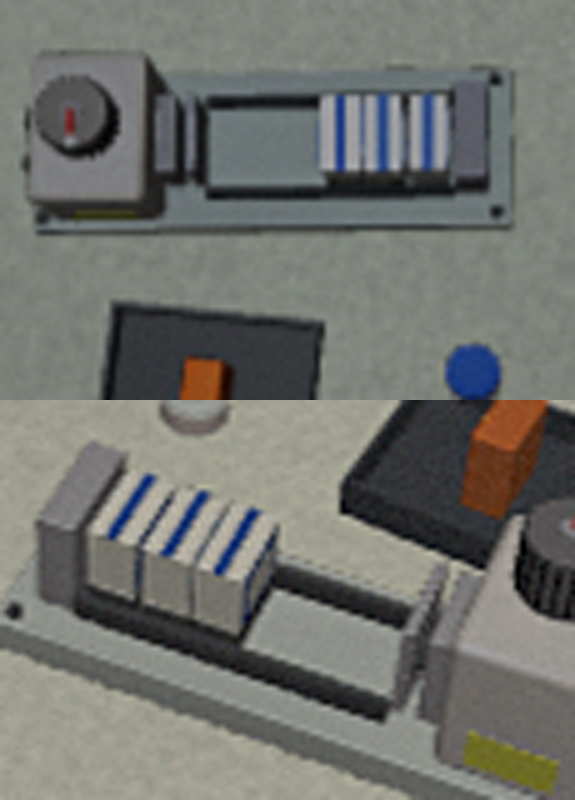

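```bash
cat >> h.py <<'E'
K=np.array([.5639,.256])
def knob_to(q7): # above the knob, open, wrist near q7
    c=[]
    for a in np.arange(-np.pi,np.pi,.05):
        q=robot.ik(np.array([*K,.127]),yawR(a))
        if q is not None and abs(q[2])<1.1: c.append((abs(q[6]-q7)+.3*abs(q[2]),a))
    robot.gripper_to(.07)
    R=yawR(min(c)[1]); robot.move_ptp(np.array([*K,.2]),R); robot.move_linear(np.array([*K,.127]),.12)
    robot.gripper_to(.03); s=robot.get_state(); print("knob grip",s["opening"],s["qpos"],s["ee_pos"],s["time"])
def turn(total,step):
    n=max(1,round(abs(total)/step)); q=robot.get_state()["qpos"]; q0=q[6]; q=np.array(q)
    for i in range(n):
        q[6]=q0+total*(i+1)/n; robot.goto_joints(q); s=robot.get_state()
        print(round(q[6],2),"Mz",round(s["moment"][2],3),"F",s["force"].round(1),"t",round(s["time"],1))
E
python3 - <<'E'
from h import *
np.set_printoptions(precision=3,suppress=True)
robot.move_ptp(np.array([*K,.25]),best((*K,.25),H)); print(robot.get_state()["qpos"])
for d in (0,.2): # sign check: d>0 = clockwise from above
    b=best((*K,.25),H); c=cv2.Rodrigues(np.array([0,0,-d]))[0]@b; print(d,robot.ik(np.array([*K,.25]),c))
knob_to(-2.3)
E
```

```text
[ 0.185  0.546 -0.938  1.577  0.457  1.253 -0.812]Traceback (most recent call last):
  File "<stdin>", line 5, in <module>
cv2.error: OpenCV(4.12.0) /io/opencv/modules/calib3d/src/calibration_base.cpp:151: error: (-210:Unsupported format or combination of formats) The matrices must have 32f or 64f data type in function 'Rodrigues'
```

```bash
python3 - <<'E'
from h import *
np.set_printoptions(precision=3,suppress=True)
q=HOME.copy(); q[0]=-.42; robot.goto_joints(q); print(robot.get_state()["ee_pos"])
b=robot.get_state()["tool_rot"]
for d in (0.,.2): # d>0 = clockwise from above
    c=cv2.Rodrigues(np.array([0,0,-d]))[0]@b; print(d,robot.ik(np.array([*K,.25]),c))
E
```

```text
[0.58  0.231 0.224]
0.0 [-0.461  0.386 -0.02   1.599  0.008  1.158 -0.104]
0.2 [-0.49   0.386  0.019  1.6   -0.008  1.157 -0.291]
```

```bash
python3 - <<'E'
from h import *
np.set_printoptions(precision=3,suppress=True)
knob_to(2.4)
print("M0",robot.get_state()["moment"],robot.get_state()["force"])
q7=robot.get_state()["qpos"][6]
turn(-(q7+2.4),.6)
print(robot.get_state()["ee_pos"])
E
```

```text
knob grip 0.04148045305279597 [-0.092  0.565 -0.52   1.698  0.329  0.967  2.407] [0.564 0.256 0.127] 97.925
M0 [-0.178  0.776 -0.006] [-4.318 -1.472  5.766]
1.81 Mz -0.095 F [-8.7 -0.4  7.7] t 98.6
1.21 Mz -0.063 F [-12.1   3.5   7.6] t 99.2
0.6 Mz -0.037 F [-11.    9.    4.6] t 99.9
0.0 Mz -0.08 F [-5.  14.2 -1.8] t 100.5
-0.6 Mz -0.024 F [ 1.8 17.  -8. ] t 101.2
-1.2 Mz -0.029 F [  8.7  19.4 -12.3] t 101.8
-1.8 Mz -0.107 F [ 12.6  15.7 -14.5] t 102.5
-2.4 Mz -0.108 F [ 13.5  11.7 -12.5] t 103.1
[0.565 0.258 0.127]
```

```bash
python3 - <<'E'
from h import *
np.set_printoptions(precision=3,suppress=True)
robot.gripper_to(.07); p=robot.get_state()["ee_pos"]; robot.move_linear(np.array([*K,.2]),.15)
knob_to(1.9)
q=np.array(robot.get_state()["qpos"]); print(q[6],robot.get_state()["effort"][6])
for i in range(12):
    q[6]-=.1; robot.goto_joints(q); s=robot.get_state()
    print(i+1,"Mz",s["moment"][2].round(3),"e7",s["effort"][6].round(3),"F",s["force"].round(1),s["time"])
E
```

```text
knob grip 0.04199537579661679 [ 0.225  0.748 -1.023  1.688  0.702  1.118  1.952] [0.563 0.256 0.127] 109.7
1.9522548434575921 0.019398423610255122
1 Mz 0.01 e7 -1.349 F [-3.1 -0.6  1.9] 109.95
2 Mz -0.04 e7 -1.06 F [-5.6 -0.8  3.4] 110.2
3 Mz -0.052 e7 -0.88 F [-6.5 -0.5  3.4] 110.45
4 Mz -0.072 e7 -0.881 F [-7.1 -0.7  4. ] 110.7
5 Mz -0.045 e7 -0.882 F [-7.5  0.2  4.4] 110.95
6 Mz -0.006 e7 -0.891 F [-8.3  0.3  5.3] 111.2
7 Mz -0.053 e7 -0.894 F [-9.2  0.6  5. ] 111.45
8 Mz -0.1 e7 -0.896 F [-10.4   2.7   5.2] 111.7
9 Mz -0.041 e7 -0.896 F [-11.    2.5   4.9] 111.95
10 Mz 0.031 e7 -0.912 F [-10.3   2.9   3.8] 112.2
11 Mz -0.028 e7 -0.903 F [-10.    5.2   3.2] 112.45
12 Mz 0.011 e7 -0.912 F [-9.3  4.4  3.1] 112.7
```

```bash
python3 - <<'E'
from h import *
q=np.array(robot.get_state()["qpos"]); E=[]
for i in range(14):
    q[6]-=.08; robot.goto_joints(q); m=[];
    s=robot.get_state(); E.append(s["effort"][6])
    print(round(1.2+.08*(i+1),2),"Mz",s["moment"][2].round(3),"e7",E[-1].round(3),"F",s["force"].round(1),s["time"])
    if len(E)>3 and max(E[-3:])<-.99: break
E
```

```text
1.28 Mz 0.049 e7 -0.948 F [-5.   1.2  2.3] 112.95
1.36 Mz 0.059 e7 -0.837 F [-4.5  2.7  1.2] 113.2
1.44 Mz 0.144 e7 -0.813 F [-5.   2.8  0.1] 113.45
1.52 Mz 0.087 e7 -0.81 F [-4.2  3.4  0.1] 113.7
1.6 Mz 0.117 e7 -0.812 F [-4.3  4.6 -0.8] 113.95
1.68 Mz 0.09 e7 -0.813 F [-3.8  5.8 -1.9] 114.2
1.76 Mz 0.043 e7 -0.814 F [-2.   6.8 -1.6] 114.45
1.84 Mz 0.028 e7 -0.816 F [-1.2  7.3 -1.9] 114.7
1.92 Mz 0.089 e7 -0.817 F [-1.   8.5 -3.6] 114.95
2.0 Mz 0.084 e7 -0.818 F [-1.5  8.8 -4.9] 115.2
2.08 Mz 0.051 e7 -0.82 F [ 0.6  9.9 -5.3] 115.45
2.16 Mz 0.102 e7 -0.821 F [ 1.8 11.5 -6. ] 115.7
2.24 Mz 0.059 e7 -0.822 F [ 1.3 11.5 -6.5] 115.95
2.32 Mz 0.132 e7 -0.823 F [ 2.9 12.8 -8.4] 116.2
```

```bash
python3 - <<'E'
from h import *
robot.gripper_to(.07); p=robot.get_state()["ee_pos"]; robot.move_linear(p+[0,0,.08],.15)
robot.move_ptp(np.array([.45,-.30,.25]),best((.45,-.30,.25),.5))
f=robot.grab_frame("top")[:,:,::-1];g=robot.grab_frame("scene")[:,:,::-1]; cv2.imwrite("pics/t8f.png",f);cv2.imwrite("pics/s8f.png",g)
cr=lambda x,x0,y0,x1,y1,s:cv2.resize(x[y0:y1,x0:x1],None,fx=s,fy=s,interpolation=cv2.INTER_CUBIC)
f0=cv2.imread("pics/top0.png")
a=np.hstack([cr(x,216,174,246,210,10)[:360,:300] for x in (f,f0)]); b=cr(f,215,165,325,210,5.4545)[:,:600]; 
cv2.imwrite("pics/t8.png",np.vstack([a,b[:240]]))
print(robot.get_state()["time"])
E
```

```text
119.6667
```

View pics/t8.png

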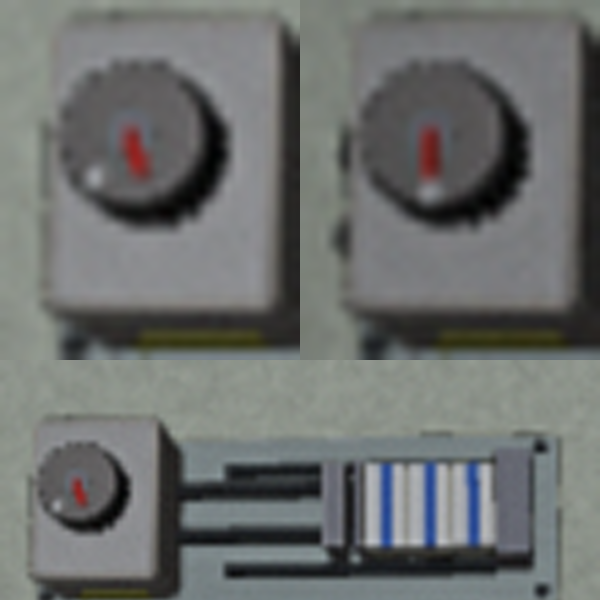

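```bash
python3 - <<'E'
from h import *
np.set_printoptions(precision=4,suppress=True)
f=cv2.imread("pics/top0.png").astype(int); B=lambda u,v,z:w("top",320+(u+.5)/5-.5,150+(v+.5)/5-.5,z)[:2]
c=np.array([.503,-.3515])
# green mark
x0,y0,x1,y1=425,192,460,232; s=f[y0:y1,x0:x1]; 
g=s[:,:,1]-np.maximum(s[:,:,0],s[:,:,2]); v,u=np.nonzero(g>25); m=np.array([w("top",a+x0,b+y0,.077)[:2] for a,b in zip(u,v)]); m=np.average(m,0,g[v,u]); d=m-c
print("green",m,len(u),np.linalg.norm(d),np.degrees(np.arctan2(d[1],d[0])))
# white pointer inside the dark disc
p=proj("top",[[*c,.1]])[0].astype(int); s=f[p[1]-7:p[1]+8,p[0]-7:p[0]+8].min(2); print(p); 
v,u=np.nonzero(s>90); P=np.array([w("top",a+p[0]-7,b+p[1]-7,.115)[:2] for a,b in zip(u,v)]); wt=s[v,u]-60.
mm=np.average(P,0,wt); l,e=np.linalg.eigh(np.cov((P-mm).T,aweights=wt)); print("white",mm,len(u),np.degrees(np.arctan2(e[1,1],e[0,1])),np.sqrt(12*l), mm-c)
print(s)
E
```

```text
green [ 0.5379 -0.3359] 8 0.03825040966029559 24.124894929043975
[441 210]
white [ 0.4943 -0.345 ] 8 139.1983091223746 [0.0027 0.0234] [-0.0087  0.0065]
[[ 68  66  69  68  55  43  42  50  56  67  66  45  30  19  44]
 [ 67  68  46  33  22  22  20  23  23  29  26  14  18  13  35]
 [ 44  29  18  15  14  14  14  14   8   3   3  15  13  13  17]
 [ 21   8  14  19  15  11  12   7   0   0   9  16  17  11   2]
 [ 15  13  14  18  18  14   9   0   1   7  15  15  14  10  20]
 [ 14  14  17  17   9  15   4   4   6  17  17  16  11   9  40]
 [ 12  20  16  14  16   2   0   6  15  27  15   8   6   9  36]
 [ 18  19  16  13  11   0   0  15  52  99  38  12   6   9  26]
 [ 13  13  16  13   2   0   5  35 111  94  29   3  10   3  24]
 [ 16  17  13   0   0   5  30 100  96  42  11   5   9   7  21]
 [ 14  19   6   0   2  23  77 108  51  11   7   5  13  10  24]
 [ 14   3   0   0  13  84 140  80  21   3   9  11  12  16  44]
 [ 13   0   1   6  49 138  90  32  10   5  13  12   9  11  59]
 [ 19   2  16  39  33  74  30  11   7  13  15  12  12  28  62]
 [ 48  12  21  23   6  18   9   3  11   8   9   7  29  59  67]]
```

```bash
python3 - <<'E'
from h import *
np.set_printoptions(precision=3,suppress=True)
c=np.array([.503,-.3515]); q=HOME.copy(); q[0]=.57; robot.goto_joints(q)
robot.gripper_to(.05)
o=[(robot.ik(np.array([*c,.109]),yawR(np.radians(b))),b) for b in (50,230)]; print(o)
q,b=min([x for x in o if x[0] is not None],key=lambda x:abs(x[0][6]-1.0)); R=yawR(np.radians(b))
robot.move_ptp(np.array([*c,.2]),R); robot.move_linear(np.array([*c,.109]),.1,threshold=15)
s=robot.get_state(); print(s["ee_pos"],s["force"],s["qpos"])
robot.gripper_to(.005); s=robot.get_state(); print("bar",s["opening"],s["force"],s["time"])
E
```

```text
[(array([ 0.776,  0.541, -0.288,  1.731,  0.188,  0.897,  1.282]), 50), (array([ 0.339,  0.54 ,  0.295,  1.747, -0.195,  0.883, -1.551]), 230)]
[ 0.503 -0.352  0.11 ] [0.604 0.014 0.205] [ 0.766  0.539 -0.275  1.73   0.179  0.896  1.289]
bar 0.013746171023381238 [0.357 1.061 1.006] 124.575
```

```bash
python3 - <<'E'
from h import *
np.set_printoptions(precision=3,suppress=True)
yaw=lambda:np.degrees(np.arctan2(*robot.get_state()["tool_rot"][[1,0],1]))
print(yaw()); turn(-np.radians(yaw()+65),.4); turn(-np.radians(yaw()+65),.4); print(yaw(),robot.get_state()["ee_pos"])
robot.gripper_to(.05); robot.move_linear(robot.get_state()["ee_pos"]+[0,0,.09],.12)
robot.goto_joints(HOME)
f=robot.grab_frame("top")[:,:,::-1];g=robot.grab_frame("scene")[:,:,::-1]; cv2.imwrite("pics/t9f.png",f);cv2.imwrite("pics/s9f.png",g)
cr=lambda x,x0,y0,x1,y1,s:cv2.resize(x[y0:y1,x0:x1],None,fx=s,fy=s,interpolation=cv2.INTER_CUBIC)
cv2.imwrite("pics/t9.png",np.vstack([np.hstack([cr(f,415,180,465,240,6),cr(g,170,145,245,205,6)])[:,:750],cr(f,160,120,410,280,3)[:,:750][:240*2//2*2]][:1]+[cv2.copyMakeBorder(cr(f,215,120,400,200,4),0,0,0,750-740,0)[:240*2-80]]))
print(robot.get_state()["time"])
E
```

```text
50.01081097972364
0.89 Mz -0.057 F [1.7 1.9 0. ] t 125.1
0.49 Mz -0.016 F [ 4.3  1.6 -2.3] t 125.5
0.08 Mz -0.016 F [ 6.4  1.4 -3.4] t 126.0
-0.32 Mz -0.013 F [ 8.2  0.2 -3. ] t 126.5
-0.72 Mz -0.019 F [10.1  0.2 -6.7] t 127.0
-0.72 Mz -0.003 F [ 4.8  0.7 -3. ] t 127.2
-64.84135178915783 [ 0.504 -0.351  0.109]
130.2583
```

View pics/t9.png

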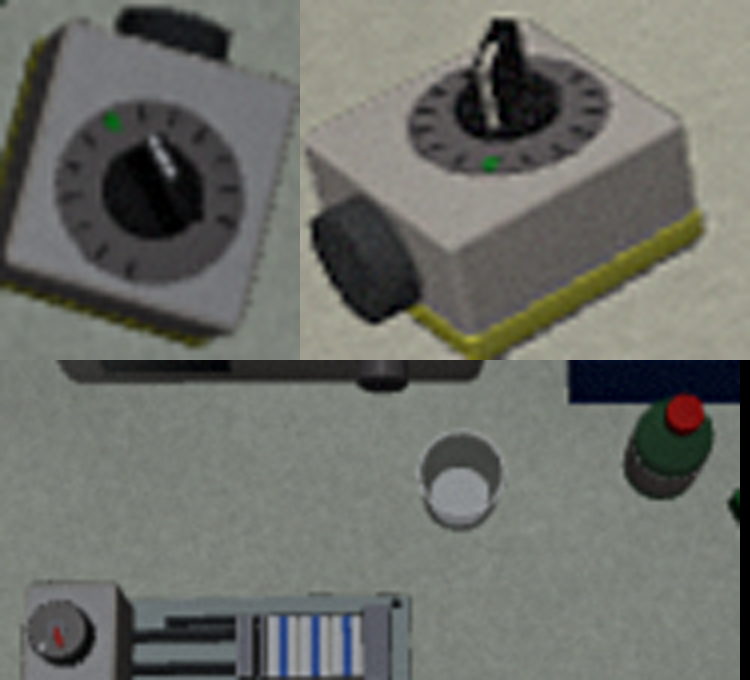

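```bash
python3 - <<'E'
from h import *
np.set_printoptions(precision=4,suppress=True)
f=cv2.imread("pics/t9f.png").astype(int); c=np.array([.5035,-.3513])
p=(441,208); s=f[p[1]-7:p[1]+4,p[0]-5:p[0]+6].min(2)
v,u=np.nonzero(s>85); P=np.array([w("top",a+p[0]-5,b+p[1]-7,.115)[:2] for a,b in zip(u,v)]); wt=s[v,u]-60.
m=np.average(P,0,wt); l,e=np.linalg.eigh(np.cov((P-m).T,aweights=wt)); d=m-c
print(m,len(u),"axis",np.degrees(np.arctan2(e[1,1],e[0,1])),"from centre",np.degrees(np.arctan2(d[1],d[0])),np.sqrt(12*l)); print(s)
g0=cv2.imread("pics/top0.png").astype(int)
for nm,(x0,y0,x1,y1) in dict(jar=(298,228,322,252),bottle=(365,120,398,160),cup=(315,132,346,168),driver=(322,252,400,282),stapler=(393,145,425,185),caddy=(158,222,212,266)).items():
    print(nm,np.abs(f-g0)[y0:y1,x0:x1].mean().round(1))
E
```

```text
[ 0.515  -0.3472] 11 axis -154.90190254812748 from centre 19.455830777551164 [0.0039 0.021 ]
[[ 67  64  66  63  69  65  68  60  66  66  67]
 [ 65  67  64  68  86  48  44  65  67  67  68]
 [ 68  70  53  48 133  81  27  58  66  68  68]
 [ 51  30  17  26  91  88  28  21  39  62  69]
 [ 15   4   0   7  49 135  88  20  13  41  66]
 [  2   3   0   0  27 102 139  50   6  15  42]
 [  3   0   0   0   6  45 106  82  21   9  14]
 [  6   6   0   1   0  23  88 141  48  11   7]
 [ 15   5   2   0   6   8  35  79  31   9  12]
 [ 17   9   2   0   0   0  17  28  13   8   5]
 [ 17  14  11   0   2   0   8  20   9   9  10]]
jar 1.7
bottle 1.9
cup 1.6
driver 1.6
stapler 1.7
caddy 1.7
```

```bash
python3 -c "
from rig import robot
print(robot.get_state()['time']); print(robot.sign_off())"
```

```text
130.2583
the job is handed in; nothing more can be done
None
```

The job is done and handed in at 130 s, and every final check I made passed.

**What I did:**
- The orange blank stands in the dark tray.
- All three cassettes stand side by side in the press channel, with their blue framed faces towards the jaws.
- I tightened the ratchet knob first, then turned the dial.

**Last checks:**
- **Clamp:** The jaw is closed on the pack. The white mark is about 58° (1.0 rad) past the red pointer, so the knob clearly slipped and stayed under half a turn. I judged where slipping began from the wrist moment, which was noisy; the picture agreed with it.
- **Dial:** The white pointer points at 25.1°. The green mark is at 24.1° measured directly and 25.9° from the pump's heading, so the dial is within about 0.02 rad. A rougher reading, from the pointer's midpoint to the dial centre, gave 19.5°; I trusted the pointer's own axis instead.
- **Bystanders:** The jar, bottle, cup, screwdriver, stapler and caddy look unchanged from the first picture.

**What went wrong on the way:**
- I released the first cassette about 18 mm too high on a false force stop, and it fell flat in the channel. I carried it to clear table, stood it up there and set it in properly.
- While it stood there it moved about 55 mm, apparently the announced knock. My next grasp missed, so I found it again in the camera picture and picked it up.
- Sideways force while turning the knob reached about 20 N, so my knob centre was probably 1–2 mm off.

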